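# Gauge two drilled blocks and reject the undersize one

### The arm

A 6-joint arm with a two-finger parallel gripper is mounted at the origin on the work surface. World frame = base frame: x ahead of the robot, y to its left, z up, the work surface at z = 0. Lengths are in m, angles in rad, forces in N, time in s.
With the tool pointing down it reaches from about 0.3 to 0.825 m from the base axis. Payload 5.4 kg.
Tool frame: the origin (TCP) lies between the finger pads; the fingertips stand robot.tcp_to_tips ahead of it and the grasp point (between the pads) lies 3 mm ahead of it (robot.tcp_to_tips is the distance from the TCP to the fingertips, in m); z points along the fingers, y is the line along which they close (so a half turn about z gives the same grasp; the last joint's range is limited). The gripper opens to 92 mm and grips with 3 to 60 N. Pads are 20 mm wide; open, the fingers measure 128 mm over their backs; the gripper's body (75 mm by 189 mm) begins 69 mm behind the grasp point.
Start: joints at [-1.424, 0.158, 1.597, -0, 1.386, -0.21], TCP at [0.201, -0.539, 0.237] pointing down, gripper open.
Joint ranges: [-2.91, 2.91], [-0.94, 2.29], [0.18, 2.7], [-1.29, 4.43], [0.17, 2.64], [-3, 3]. Speed limits (rad/s): [2.57, 2.57, 3.14, 3.14, 3.14, 3.14].

### API

Orientations are given as a rotation vector (axis times angle).
In Python, from station import robot gives the robot as it stands.
- The arm moves only by the tool drive_tool, never from a script. Its argument "deltas" is a list of rows, each a list of 5 numbers: the finger opening in mm, from 0 to 91.9, then the shift along the tool's x, y, z each as a share of 0.1 m, from -1 to 1, then the turn about the tool's z as a share of pi rad, from -1 to 1. In form: [[jaw, dx, dy, dz, roll], ...]. A call has 1 to 8 rows; each row shifts and turns the commanded pose from where the row before left it, along the tool's axes as they then stand; what a row does not reach is not made up. A row lasts 1/8 s, in which the tool goes at most 62.5 mm and 10.7 degrees, less where a joint would pass 70% of its speed; a pose out of reach is approached as far as the arm can. A call with a number of a shift or a turn outside -1 to 1 is refused whole. A call with a gripper value outside its range is refused whole. The fingers move at their own pace and stop on an object; "force" is the grip in N (left out, the last holds). Time passes only in rows, so rows that do not move let the fingers close. It gives the time, the measured TCP pose, the force, the opening and the grip force at its end, in the units of the state.
- robot.get_obs(): the state, without advancing time (a new reading comes with each control period).
- robot.read_camera(name): name is "scene" or "top" or "wrist"; returns (picture, depth): 480x640x3 uint8, blue, green, red; 480x640 float32, m along the optical axis (not along the pixel's ray), 0 where there is no reading.
- robot.camera_params(name): a dict with "mtx" (3x3 intrinsics, pixels), "xyz" and "attitude" of the camera in the world; the wrist camera has in their place "hand_eye" (4x4, takes a point from camera to tool coordinates, whose origin is the TCP and whose axes are the flange's). Camera axes: x right, y up, looking along -z (the intrinsics and any distortion apply to the point x, -y, -z); pixel columns grow to the right and rows downward; lengths in m; the calibration is good to about 2 mm. A picture is of the moment at which its call begins: read the wrist's pose just before it. camera_params takes no time and is no camera call.
- robot.job_done(): hands the job in; it is judged then, once.
Trained networks look in the newest picture that a camera, given by its name, has taken for a name from the list of things; names that differ only in an ending like _2 or _b are one class to them, and where a whole thing is asked for, a point or a joint stands for the part that bears it (a point fixed in the world has none). Each returns a list of dicts, best first, with "confidence" (0 to 1); they miss things now and then, are a little off and sometimes report something else, mostly with a low value. They report only what shows in the picture. A call takes as long as a camera call. They do not tell look-alikes from the thing itself.
- robot.search_frame(label, camera): "rect" ([left, top, right, bottom] in pixels, round what is visible of it).
- robot.pinpoint(label, camera): "centre" ([row, column] in pixels: a listed point, or the origin of a listed thing).
The state is a dict: "clock": time; "qpos": joint angles; "qd": joint speeds; "effort": joint torques, N m; "tool_pos": TCP position; "ee_rot": TCP orientation; "contact_force": force on the tool from outside, world axes, zero at the start; "moment": the same for the moment, N m; "gripper_width": opening from 0.0 (shut) to 1.0 (fully open); "gripper_force": force on a finger pad.
Only numpy, scipy, OpenCV 4.12 (cv2) and the standard library are available. Lean on these libraries where they do the work, as an engineer would, in place of code of your own. Each camera call takes 0.05 s, during which the arm holds its last target. There are 200 camera calls.

### The job

Take the pin gauge from its stand and, holding it, try its pin in the bore of the left-hand block on the sloping rack and then in that of the right-hand block: square to the block, well in (at least half the block's thickness) where it fits, resting lightly on the mouth of the bore for a moment where it does not, never forced. Put the gauge back upright in its stand, and set the block that the pin does not enter down flat in the grey tray; leave the good block in its place on the rack. Drop nothing and leave the other things on the bench where they are.

Things in the scene. Friction and masses are not known exactly. Their poses are not given: they have to be found in the camera images.
- gauge_grip (a point): middle of the handle of the pin gauge (0.11 kg, 98 mm long, round, all on one axis): handle 18 mm wide, 60 mm long; under it a collar 28 mm wide, 6 mm thick, then a 12 mm steel pin 32 mm long, its end tapering to 8 mm over the last 4 mm. This point is on the axis, 68 mm above the pin's end; z points from pin to handle. Starts upright, pin down, in the stand
- gauge_tip (a point): the middle of the flat end of the gauge's pin, on the axis; z points along the gauge to its handle
- block_a_center (a point): centre of one of two look-alike loose aluminium blocks: 50 (x, up the slope) x 44 (y, across) x 28 mm (z, out of the slope), about 0.16 kg, bore through the middle along z, its mouth 14 mm above this point, the slope 14 mm below. One block's bore is 15 mm wide, the other's 10 mm: find out which. It starts on the left or right place of the rack; only a ledge at its low end holds it
- block_b_center (a point): centre of one of two look-alike loose aluminium blocks: 50 (x, up the slope) x 44 (y, across) x 28 mm (z, out of the slope), about 0.16 kg, bore through the middle along z, its mouth 14 mm above this point, the slope 14 mm below. One block's bore is 15 mm wide, the other's 10 mm: find out which. It starts on the left or right place of the rack; only a ledge at its low end holds it
- place_left (a point): left-hand place (seen from the robot) of the fixed black rack: point on the slope under the block's middle. The slope leans 32 degrees, high edge away from the robot, facing up and towards it. Axes of the level foot: z up, x to the high edge, y left along the rack; the slope's outward normal is (-0.530, 0, 0.848). Places are 124 mm apart in y
- place_right (a point): right-hand place (seen from the robot) of the fixed black rack: point on the slope under the block's middle. The slope leans 32 degrees, high edge away from the robot, facing up and towards it. Axes of the level foot: z up, x to the high edge, y left along the rack; the slope's outward normal is (-0.530, 0, 0.848). Places are 124 mm apart in y
- stand_hole0 (a point): mouth of the gauge stand's hole: a fixed dark steel block 64 x 64 x 42 mm high with one upright blind hole, 20 mm wide and 38 mm deep. Point: centre of the hole at the block's top face, z up. The gauge's collar rests on that face with the pin hanging free in the hole
- tray_in (a point): centre of the inner floor of the fixed grey plastic tray, 4 mm above the bench: an open box 160 mm (x) x 140 mm (y), 24 mm high, walls 4 mm, empty at the start
- terminal_box: white plastic terminal box, 62 x 46 x 30 mm, a bystander; origin at its underside
- heat_sink: dark finned heat sink, 40 x 40 x 24 mm, a bystander; origin at its underside
- tape: empty cardboard tape core, 90 mm across, 19 mm high, a bystander; origin at its underside
- jar: small glass jar with a white cap, 48 mm across, 58 mm high, a bystander; origin at its underside
- screwdriver: screwdriver lying on the bench, a bystander; origin at its underside
- sample_case: flat white plastic sample case, 75 x 55 x 16 mm, a bystander; origin at its underside
Not all that is in view belongs to the job. What is shaped like the part that bears block_b_center but blue or red is not meant. There is more than one size of the part that bears tray_in; the job needs the smaller.

How it is judged:
By the outcome, as a careful person would: the job done as asked, in the order asked, and still so for the second after the job is handed in, with the robot touching nothing.
It also fails if it takes over 72 s, if anything falls off the work surface, if the arm or the gripper's body presses on something with over 40 N, if the wrist force passes 120 N, or if a joint passes its speed limit or range.

## Working session

There is one attempt and no reset: what is moved stays moved. The work goes in short steps, Python scripts to look and compute and a tool call to move; the robot and the scene stay as the last step left them, time stands still between calls to the robot, and variables do not carry over. Pictures are saved under pics/ and viewed, at most 10 in all, crops included, and the job is handed in when it is done.

Besides the shell and the picture viewer there is one more tool, called after "Request:" in YAML: its name, and indented under it one key for each argument. drive_tool: Moves the arm, as the interface text tells. Shift numbers are shares of 0.1 m and turn numbers shares of pi rad, none past 1 either way. Its arguments: {"type":"object","properties":{"deltas":{"type":"array"},"force":{"type":"number"}},"required":["deltas"]}

```bash
ls; mkdir -p pics; cat > h.py <<'E'
import numpy as np,cv2
from scipy.spatial.transform import Rotation as R
from station import robot
def pose(cam):
    p=robot.camera_params(cam); K=np.array(p['mtx'])
    if 'hand_eye' in p:
        o=robot.get_obs();T=np.eye(4);T[:3,:3]=R.from_rotvec(o['ee_rot']).as_matrix();T[:3,3]=o['tool_pos']
        T=T@np.array(p['hand_eye'])
    else:
        T=np.eye(4);a=np.array(p['attitude']);T[:3,:3]=a if a.shape==(3,3) else R.from_rotvec(a).as_matrix();T[:3,3]=p['xyz']
    return K,T
def unproj(K,T,uv,d):  # uv Nx2 (col,row), depth
    uv=np.atleast_2d(uv).astype(float);d=np.atleast_1d(d)
    x=(uv[:,0]-K[0,2])/K[0,0]*d;y=(uv[:,1]-K[1,2])/K[1,1]*d
    return np.c_[x,-y,-d]@T[:3,:3].T+T[:3,3]
def cloud(K,T,dep):
    v,u=np.mgrid[:480,:640]
    return unproj(K,T,np.c_[u.ravel(),v.ravel()],dep.ravel()).reshape(480,640,3)
E
python3 - <<'E'
from h import *
print(robot.get_obs(),robot.tcp_to_tips)
for c in('scene','top','wrist'):
    print(c,robot.camera_params(c))
names=['gauge_grip','gauge_tip','block_a_center','place_left','place_right','stand_hole0','tray_in','terminal_box','heat_sink','tape','jar','screwdriver','sample_case']
for c in('scene','top'):
    K,T=pose(c);im,d=robot.read_camera(c);cv2.imwrite(f'pics/{c}0.png',im);np.save(f'{c}0.npy',d)
    P=cloud(K,T,d)
    for n in names:
        for r in robot.pinpoint(n,c)[:4]:
            v,u=r['centre'];vi,ui=int(round(v)),int(round(u))
            print(c,n,round(r['confidence'],2),[round(v),round(u)],P[vi,ui].round(3) if 0<=vi<480 and 0<=ui<640 else '')
E
```

```text
pics
{'clock': 0.0, 'qpos': array([-1.42407242e+00,  1.59030727e-01,  1.59822690e+00, -2.23090379e-05,
        1.38623310e+00, -2.10126806e-01]), 'qd': array([ 0.00011112, -0.00017053,  0.00018199,  0.00129372, -0.00037982,
       -0.00150214]), 'effort': array([-1.25454793e-03, -3.85581744e+01, -3.22106266e+01,  6.99924119e-02,
        3.81012785e-02, -1.63115860e-04]), 'tool_pos': array([ 0.20073212, -0.53818715,  0.23563187]), 'ee_rot': array([-3.08984909e+00, -5.57239867e-01, -6.00410880e-05]), 'contact_force': array([-0.31821768,  0.10184118, -0.49467674]), 'moment': array([-0.00887138, -0.03753749, -0.01877382]), 'gripper_force': 0.0, 'gripper_width': 1.0020702421152123} 0.022
scene {'mtx': array([[506.81081288,   0.        , 326.55526498],
       [  0.        , 506.81081288, 229.746704  ],
       [  0.        ,   0.        ,   1.        ]]), 'xyz': array([ 1.26131883, -0.06613736,  0.96656979]), 'attitude': array([0.59233575, 0.55593404, 1.39584407])}
top {'mtx': array([[459.56985216,   0.        , 314.90083433],
       [  0.        , 459.56985216, 240.59105872],
       [  0. 
[... 1754 characters left out ...]
lace_left 0.6 [188, 312] [0.583 0.017 0.089]
top place_left 0.22 [287, 245] [0.379 0.161 0.026]
top stand_hole0 0.79 [231, 463] [ 0.5   -0.311  0.05 ]
top tray_in 0.88 [250, 172] [0.464 0.331 0.001]
top tray_in 0.87 [375, 159] [0.192 0.342 0.003]
top terminal_box 0.89 [300, 318] [0.351 0.003 0.03 ]
top heat_sink 0.78 [289, 243] [0.375 0.165 0.027]
top heat_sink 0.36 [191, 311] [0.587 0.019 0.055]
top tape 0.74 [290, 394] [0.297 0.017 1.024]
top tape 0.7 [130, 272] [ 0.753  0.112 -0.   ]
top jar 0.81 [142, 425] [ 0.705 -0.237  0.049]
top screwdriver 0.74 [163, 175] [0.669 0.337 0.001]
top sample_case 0.69 [292, 395] [ 0.37  -0.167  0.012]
top sample_case 0.43 [232, 464] [ 0.498 -0.314  0.049]
```

View pics/top0.png

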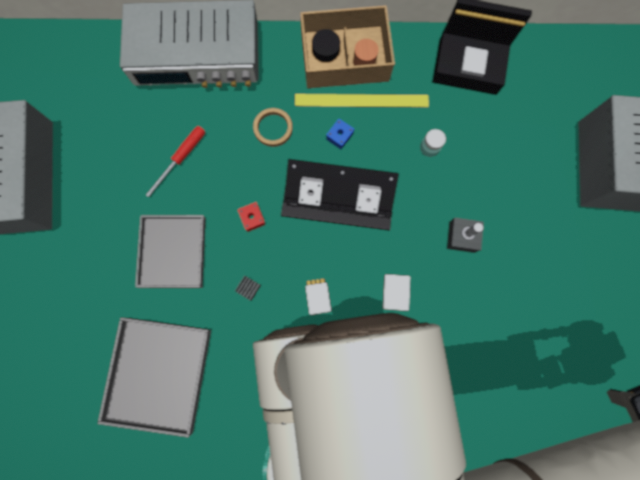

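View pics/scene0.png

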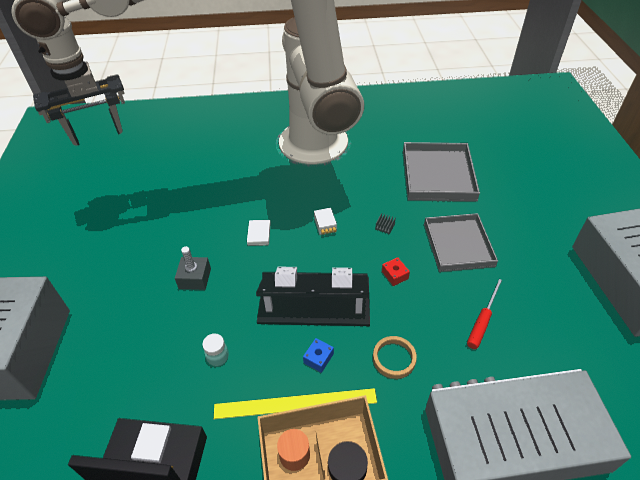

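Candidates (top view, row/col): gauge in its stand [231,463] is the only one of its kind. White blocks are at [191,311] and [198,368], with red [216,250] and blue [132,340] as decoys. The small tray is at [250,172], the larger decoy at [375,159]. Next: fit the rack pose and check in a close crop.

```bash
cat > m.py <<'E'
from h import *
for c in('top','scene'):
    K,T=pose(c);d=np.load(f'{c}0.npy');P=cloud(K,T,d);im=cv2.imread(f'pics/{c}0.png').astype(int)
    print(c,'bench z',np.median(P[(abs(P[...,0]-.5)<.05)&(abs(P[...,1]-.22)<.02)&(d>0)],0).round(4))
    sat=im.max(2)-im.min(2);reg=(P[...,0]>.52)&(P[...,0]<.68)&(P[...,1]>-.2)&(P[...,1]<.1)
    dark=reg&(im.max(2)<45)&(P[...,2]>.03);Q=P[dark]
    # slope plane by robust fit
    n=None;w=np.ones(len(Q),bool)
    for _ in range(8):
        m=Q[w].mean(0);n=np.linalg.svd(Q[w]-m)[2][2];n*=np.sign(n[2]);w=abs((Q-m)@n)<.003
    print(' slope n',n.round(3),'tilt',np.degrees(np.arccos(n[2])).round(1),'yaw',np.degrees(np.arctan2(-n[1],-n[0])).round(1),w.sum(),m.round(4))
    wh=(reg&(im.min(2)>110)&(sat<40)).astype(np.uint8)
    k,l,s,ce=cv2.connectedComponentsWithStats(wh)
    cs=[]
    for i in range(1,k):
        if s[i,4]<60: continue
        q=P[l==i];hh=(q-m)@n;t=q[abs(hh-np.median(hh))<.004]
        print('  block',s[i],'h',np.median(hh).round(4),'mid',((t.min(0)+t.max(0))/2).round(4),t.mean(0).round(4));cs.append(t.mean(0))
    if len(cs)==2: dd=cs[0]-cs[1];print('  yaw from blocks',np.degrees(np.arctan2(-dd[0],dd[1])) if dd[1]>0 else np.degrees(np.arctan2(dd[0],-dd[1])),np.linalg.norm(dd))
    q=P[(abs(P[...,0]-.5)<.05)&(abs(P[...,1]+.315)<.05)&(d>0)]
    s=q[(q[:,2]>.036)&(q[:,2]<.047)];h=q[q[:,2]>.085]
    r=cv2.minAreaRect((s[:,:2]*1000).astype(np.float32))
    print(' stand top',r,np.median(s[:,2]),'handle',h.mean(0).round(4) if len(h) else '',h[:,2].max() if len(h) else '',len(h))
    q=P[(abs(P[...,0]-.455)<.12)&(abs(P[...,1]-.333)<.12)&(d>0)&(P[...,2]>.012)&(P[...,2]<.03)&(sat<30)]
    print(' tray',cv2.minAreaRect((q[:,:2]*1000).astype(np.float32)))
im=cv2.imread('pics/top0.png');cv2.imwrite('pics/c1.png',np.hstack([cv2.resize(im[150:240,275:405],None,fx=3,fy=3,interpolation=2),cv2.resize(im[200:290,435:515],None,fx=3,fy=3,interpolation=2)]))
E
python3 m.py
```

```text
top bench z [4.988e-01 2.198e-01 4.000e-04]
 slope n [-0.527  0.067  0.847] tilt 32.1 yaw -7.2 2485 [ 0.6014 -0.0456  0.0698]
  block [299 177  24  29 575] h 0.0274 mid [0.5777 0.0211 0.0815] [0.5766 0.0214 0.0819]
  block [356 185  25  28 591] h 0.0274 mid [ 0.5609 -0.1013  0.0814] [ 0.5609 -0.1014  0.0819]
  yaw from blocks -7.307539469290671 0.12379444053432742
 stand top ((496.6074523925781, -322.37823486328125), (65.5125503540039, 65.30706787109375), 81.21863555908203) 0.04221916918404922 handle [ 0.4955 -0.3199  0.1034] 0.11137351203206136 97
 tray ((459.5519714355469, 330.1852722167969), (160.58184814453125, 140.85411071777344), 0.22324074804782867)
scene bench z [0.5016 0.2202 0.    ]
 slope n [-0.517  0.066  0.854] tilt 31.4 yaw -7.3 1197 [ 0.6003 -0.04    0.0684]
  block [275 267  22  20 396] h 0.0214 mid [ 0.5731 -0.1038  0.0839] [ 0.5839 -0.1032  0.0887]
  block [332 268  20  20 396] h 0.0214 mid [0.5877 0.019  0.0833] [0.5976 0.0189 0.0874]
  block [264 297   8  14  82] h -0.04 mid [ 0.6162 -0.1462  0.0401] [ 0.6162 -0.1457  0.0389]
  block [356 298   6  15  87] h -0.0393 mid [0.6411 0.0519 0.0395] [0.641  0.0517 0.0394]
 stand top ((498.2642517089844, -321.5325012207031), (65.49154663085938, 68.66097259521484), 83.03299713134766) 0.04166193790971223 handle [ 0.5008 -0.3207  0.1008] 0.11078074749121203 93
 tray ((460.4954833984375, 330.4345397949219), (142.0613250732422, 164.75689697265625), 89.97314453125)
```

View pics/c1.png

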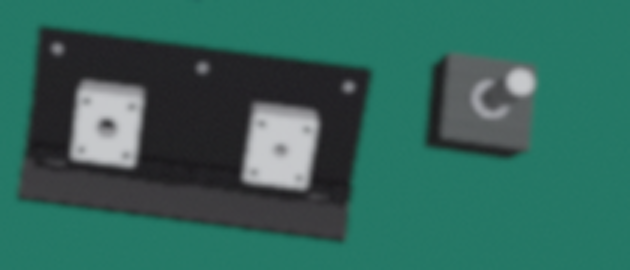

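The crop shows two white blocks on the black rack. The left bore (top px ~[192,312]) looks wider than the right one (~[200,369]). The gauge stands in the dark stand at ~[231,463]. The choices are confirmed, so I'm moving over the gauge with the jaw line along the rack.

```bash
cat >> h.py <<'E'
def az_now(o=None):
    o=o or robot.get_obs();x=R.from_rotvec(o['ee_rot']).as_matrix()[:,0];return np.degrees(np.arctan2(x[1],x[0]))
def plan(xyz,az,n,jaw,dirn=None):
    o=robot.get_obs();p=np.array(o['tool_pos']);a0=az_now(o);da=(az-a0+180)%360-180
    if dirn and np.sign(da)!=dirn: da+=360*dirn
    rows=[]
    for i in range(n):
        a=np.radians(a0+da*i/n);x=np.array([np.cos(a),np.sin(a),0]);y=np.array([np.sin(a),-np.cos(a),0]);d=(np.array(xyz)-p)/n
        rows.append([jaw,*np.round([d@x*10,d@y*10,-d[2]*10],3),round(-da/n/180,4)])
    for i in range(0,n,8): print(rows[i:i+8])
E
python3 -c "
from h import *
plan([.497,-.3215,.215],172.7,15,60,1)"
```

```text
[[60, np.float64(0.236), np.float64(-0.067), np.float64(0.014), np.float64(-0.0564)], [60, np.float64(0.244), np.float64(-0.024), np.float64(0.014), np.float64(-0.0564)], [60, np.float64(0.244), np.float64(0.019), np.float64(0.014), np.float64(-0.0564)], [60, np.float64(0.237), np.float64(0.062), np.float64(0.014), np.float64(-0.0564)], [60, np.float64(0.222), np.float64(0.103), np.float64(0.014), np.float64(-0.0564)], [60, np.float64(0.201), np.float64(0.14), np.float64(0.014), np.float64(-0.0564)], [60, np.float64(0.173), np.float64(0.173), np.float64(0.014), np.float64(-0.0564)], [60, np.float64(0.14), np.float64(0.201), np.float64(0.014), np.float64(-0.0564)]]
[[60, np.float64(0.102), np.float64(0.223), np.float64(0.014), np.float64(-0.0564)], [60, np.float64(0.061), np.float64(0.237), np.float64(0.014), np.float64(-0.0564)], [60, np.float64(0.018), np.float64(0.244), np.float64(0.014), np.float64(-0.0564)], [60, np.float64(-0.025), np.float64(0.244), np.float64(0.014), np.float64(-0.0564)], [60, np.float64(-0.067), np.float64(0.235), np.float64(0.014), np.float64(-0.0564)], [60, np.float64(-0.108), np.float64(0.22), np.float64(0.014), np.float64(-0.0564)], [60, np.float64(-0.145), np.float64(0.197), np.float64(0.014), np.float64(-0.0564)]]
```

Request:
drive_tool:
  deltas:
    - [60, 0.236, -0.067, 0.014, -0.0564]
    - [60, 0.244, -0.024, 0.014, -0.0564]
    - [60, 0.244, 0.019, 0.014, -0.0564]
    - [60, 0.237, 0.062, 0.014, -0.0564]
    - [60, 0.222, 0.103, 0.014, -0.0564]
    - [60, 0.201, 0.14, 0.014, -0.0564]
    - [60, 0.173, 0.173, 0.014, -0.0564]
    - [60, 0.14, 0.201, 0.014, -0.0564]
  force: 8

```text
clock: 2.4
tool_pos: [0.3594, -0.4223, 0.2254]
ee_rot: [1.977, 2.441, -0.0]
contact_force: [-0.8, -0.2, -0.3]
gripper_width: 0.656
gripper_force: 0.0
```

Request:
drive_tool:
  deltas:
    - [60, 0.102, 0.223, 0.014, -0.0564]
    - [60, 0.061, 0.237, 0.014, -0.0564]
    - [60, 0.018, 0.244, 0.014, -0.0564]
    - [60, -0.025, 0.244, 0.014, -0.0564]
    - [60, -0.067, 0.235, 0.014, -0.0564]
    - [60, -0.108, 0.22, 0.014, -0.0564]
    - [60, -0.145, 0.197, 0.014, -0.0564]
    - [60, 0, 0, 0, 0]

```text
clock: 3.4
tool_pos: [0.4976, -0.3206, 0.2154]
ee_rot: [-0.199, -3.135, -0.0]
contact_force: [0.1, -0.4, 0.6]
gripper_width: 0.654
gripper_force: 0.0
```

```bash
cat > w.py <<'E'
from h import *
import sys
o=robot.get_obs();print(o['clock'],o['tool_pos'].round(4),az_now(o).round(2),o['qpos'].round(2),o['contact_force'].round(2))
K,T=pose('wrist');im,d=robot.read_camera('wrist');cv2.imwrite(f'pics/{sys.argv[1]}.png',im);np.save(sys.argv[1]+'.npy',d);np.savez(sys.argv[1]+'_T.npz',K=K,T=T)
P=cloud(K,T,d)
E
cat > s.py <<'E'
exec(open('w.py').read())
q=P[(abs(P[...,0]-.5)<.06)&(abs(P[...,1]+.32)<.06)&(d>0)]
s=q[(q[:,2]>.038)&(q[:,2]<.046)];h=q[(q[:,2]>.1045)&(q[:,2]<.112)]
print('stand',cv2.minAreaRect((s[:,:2]*1000).astype(np.float32)),np.median(s[:,2]))
print('top',cv2.minEnclosingCircle((h[:,:2]*1000).astype(np.float32)),h.mean(0),len(h))
print([(r['centre'],r['confidence']) for n in('gauge_grip','stand_hole0') for r in robot.pinpoint(n,'wrist')])
E
python3 s.py w1
```

```text
3.4 [ 0.4976 -0.3206  0.2154] 172.75 [-0.78  0.22  1.57  0.    1.35 -2.22] [ 0.06 -0.42  0.58]
stand ((495.9287109375, -322.82220458984375), (63.94462966918945, 64.53221893310547), 81.70655059814453) 0.04174983319881487
top ((495.5828552246094, -322.7833557128906), 8.982216835021973) [ 0.49530156 -0.32268308  0.10769084] 472
[([233.4, 318.8], 0.62), ([218.3, 316.1], 0.73)]
```

View pics/w1.png

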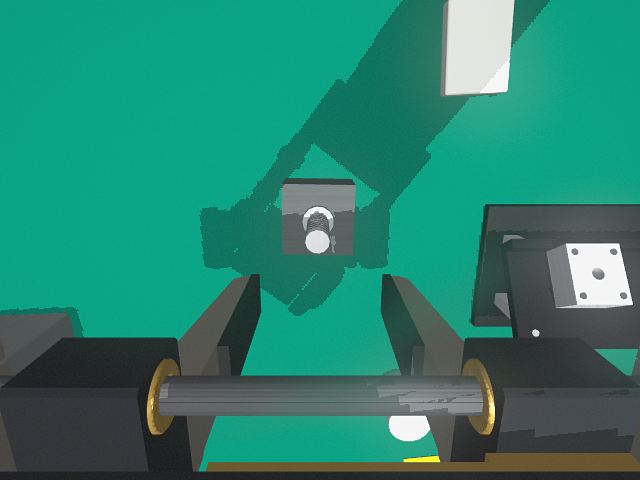

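The wrist picture shows the gauge centred in its stand (handle top px [241,317]) between the open jaws, clear of everything else. Going down to grip it.

Request:
drive_tool:
  deltas:
    - [60, 0.016, -0.024, 0.3, 0]
    - [60, 0, 0, 0.4, 0]
    - [60, 0, 0, 0.4, 0]
    - [60, 0, 0, 0.244, 0]
    - [40, 0, 0, 0, 0]
    - [15, 0, 0, 0, 0]
    - [15, 0, 0, 0, 0]
    - [15, 0, 0, 0, 0]
  force: 8

```text
clock: 4.55
tool_pos: [0.4956, -0.3242, 0.0824]
ee_rot: [0.2, 3.134, -0.002]
contact_force: [0.1, -0.1, 0.2]
gripper_width: 0.24
gripper_force: 0.0
```

Request:
drive_tool:
  deltas:
    - [15, 0, 0, 0, 0]
    - [15, 0, 0, 0, 0]

```text
clock: 4.8
tool_pos: [0.4955, -0.3239, 0.0821]
ee_rot: [0.199, 3.134, -0.001]
contact_force: [-0.6, 0.9, 6.1]
gripper_width: 0.197
gripper_force: 8.0
```

Request:
drive_tool:
  deltas:
    - [15, 0, 0, -0.1, 0]
    - [15, 0, 0, -0.07, 0]
    - [15, 0.04, 0, 0, 0]
    - [15, 0.05, 0, 0, 0]
    - [15, 0.05, 0, 0.002, 0]
    - [15, 0.05, 0, 0.002, 0]
    - [15, 0, 0, 0, 0]

```text
clock: 5.68
tool_pos: [0.4757, -0.3212, 0.0977]
ee_rot: [-0.2, -3.135, -0.0]
contact_force: [2.2, -0.2, -0.0]
gripper_width: 0.191
gripper_force: 8.0
```

```bash
cat > g.py <<'E'
exec(open('w.py').read())
import sys
# gauge points in tool frame: handle near grasp plane
p=robot.camera_params('wrist');H=np.array(p['hand_eye'])
Q=cloud(K,H,d)  # tool coords
print('width',o['gripper_width']*92,'gf',o['gripper_force'])
m=(d>0)&(abs(Q[...,1])<.006)&(abs(Q[...,0])<.07)&(Q[...,2]>-.035)&(Q[...,2]<.075)
v,u=np.nonzero(m);print(len(v),u.min(),u.max(),v.min(),v.max())
q=Q[m]
for z in np.arange(-.04,.08,.005):
    s=q[(q[:,2]>=z)&(q[:,2]<z+.005)]
    if len(s)>3: print(z.round(3),len(s),'x',s[:,0].min().round(4),np.median(s[:,0]).round(4),s[:,0].max().round(4))
E
python3 g.py w2
```

```text
5.675 [ 0.4757 -0.3212  0.0977] 172.7 [-0.8   0.3   1.72 -0.    1.12 -2.25] [ 2.24 -0.21 -0.02]
width 17.536640103249976 gf 7.999981641769409
3184 304 336 241 363
-0.03 792 x -0.0058 -0.0001 0.0079
-0.025 651 x -0.0021 0.0079 0.012
-0.02 138 x 0.0074 0.0095 0.0108
-0.015 74 x 0.0064 0.0082 0.0099
-0.01 67 x 0.0044 0.0075 0.0088
-0.005 81 x 0.0043 0.0063 0.0079
-0.0 81 x 0.0029 0.0051 0.006
0.005 70 x 0.0015 0.0037 0.0049
0.01 42 x 0.0005 0.0025 0.0041
0.015 47 x -0.0002 0.0019 0.0029
0.02 51 x -0.0015 0.0006 0.0016
0.025 57 x -0.0028 -0.0008 0.0001
0.03 65 x -0.0041 -0.002 0.0016
0.035 213 x -0.0038 0.0004 0.0027
0.04 4 x 0.0009 0.0013 0.0016
0.05 34 x -0.0042 0.0053 0.0117
0.055 568 x -0.0056 0.0043 0.0123
0.06 50 x 0.0115 0.0117 0.0122
0.065 47 x 0.0113 0.0118 0.0122
0.07 52 x 0.0114 0.0117 0.0122
```

View pics/w2.png

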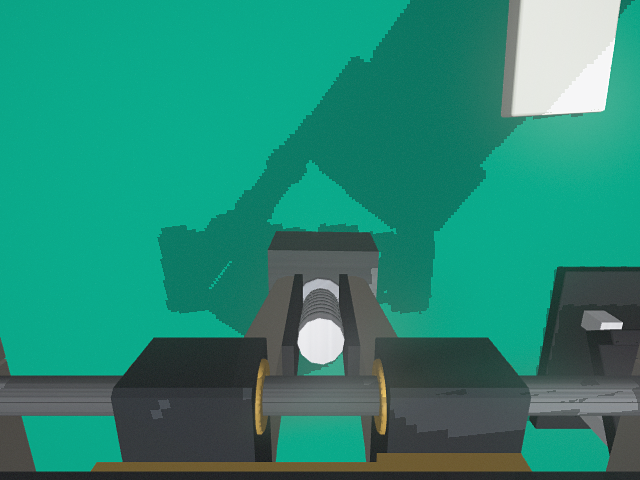

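The picture shows the gauge leaning toward the camera, with its handle top at px [341,321]; the fitted tilt is about 13°. Pivoting in the hole works, so I'm continuing.

Request:
drive_tool:
  deltas:
    - [15, 0.045, 0, 0.005, 0]
    - [15, 0.045, 0, 0.01, 0]
    - [15, 0.045, 0, 0.014, 0]
    - [15, 0.045, 0, 0.018, 0]
    - [15, 0, 0, 0, 0]

```text
clock: 6.35
tool_pos: [0.4577, -0.3187, 0.0928]
ee_rot: [-0.2, -3.134, -0.001]
contact_force: [-0.0, 1.1, -0.5]
gripper_width: 0.189
gripper_force: 8.0
```

```bash
cat > g.py <<'E'
exec(open('w.py').read())
H=np.array(robot.camera_params('wrist')['hand_eye']);Q=cloud(K,H,d)
print('width',o['gripper_width']*92,'gf',o['gripper_force'])
def tilt():
    m=(d>0)&(abs(Q[...,1])<.004)&(Q[...,0]<.04)&(Q[...,0]>-.03)&(Q[...,2]>-.018)&(Q[...,2]<.027);q=Q[m]
    w=np.ones(len(q),bool)
    for _ in range(10):
        c=np.polyfit(q[w,2],q[w,0],1);r=q[:,0]-np.polyval(c,q[:,2]);w=abs(r-np.median(r[w]))<.002
    th=np.degrees(np.arctan(-c[0]));xa=np.polyval(c,.003)-.009/np.cos(np.radians(th))
    print('tilt x',th.round(2),'axis x at grasp',xa.round(4),w.sum(),len(q))
    a=np.array([np.sin(np.radians(th)),0,-np.cos(np.radians(th))])
    # handle end: farthest points along a
    n=(d>0)&(abs(Q[...,1])<.012)&(Q[...,2]<.0)&(Q[...,2]>-.045)&(abs(Q[...,0])<.05)
    s=(Q[n]-[xa,0,.003])@a;t=Q[n][(s>np.percentile(s,97)-.004)];
    print('end dist',np.percentile(s,[90,97,99]).round(4),'end centre tool',t.mean(0).round(4),'y-tilt deg',np.degrees(np.arctan2(t[:,1].mean(),.03)).round(1))
tilt()
E
python3 g.py w3
```

```text
6.35 [ 0.4577 -0.3187  0.0928] 172.71 [-0.82  0.27  1.77 -0.    1.1  -2.27] [-0.03  1.08 -0.45]
width 17.422020810443065 gf 7.999882400035858
tilt x 23.55 axis x at grasp -0.0064 11 11
end dist [0.0447 0.0464 0.0471] end centre tool [ 0.0067 -0.0007 -0.0401] y-tilt deg -1.3
```

```bash
cat > g.py <<'E'
exec(open('w.py').read())
H=np.array(robot.camera_params('wrist')['hand_eye']);Q=cloud(K,H,d)
def tilt():
    m=(d>0)&(abs(Q[...,1])<.011)&(Q[...,0]<.045)&(Q[...,0]>-.015)&(Q[...,2]>-.038)&(Q[...,2]<-.005)
    l=cv2.connectedComponentsWithStats((m&(im.min(2)>90)).astype(np.uint8))
    i=1+np.argmax(l[2][1:,4]);q=Q[l[1]==i];print(l[2][i],len(q))
    w=np.ones(len(q),bool)
    for _ in range(6):
        c=np.median(q[w],0);n=np.linalg.svd(q[w]-q[w].mean(0))[2][2];n*=-np.sign(n[2]);w=abs((q-q[w].mean(0))@n)<.0012
    (u,v),r=cv2.minEnclosingCircle((q[w][:,:2]*1000).astype(np.float32));c=q[w].mean(0)
    print('end centre',c.round(4),(round(u,1),round(v,1)),'r',round(r,1),'face tilt x',np.degrees(np.arctan2(n[0],-n[2])).round(1),'y',np.degrees(np.arctan2(n[1],-n[2])).round(1))
    print('tilt from centre (axis through grasp)',np.degrees(np.arctan2(c[0],.003-c[2])).round(1),'dist',np.hypot(c[0],c[2]-.003).round(4))
tilt()
E
python3 g.py w4
```

```text
6.4 [ 0.4578 -0.3188  0.0928] 172.72 [-0.82  0.27  1.77 -0.    1.1  -2.27] [ 0.58 -0.68 -1.23]
[ 297  307   48   49 1785] 1785
end centre [ 0.0061  0.0002 -0.0234] (5.8, 0.2) r 8.9 face tilt x 28.9 y -0.2
tilt from centre (axis through grasp) 13.1 dist 0.0271
```

Request:
drive_tool:
  deltas:
    - [15, 0.02, 0, 0.01, 0]
    - [15, 0.02, 0, 0.01, 0]
    - [15, 0, 0, 0, 0]

```text
clock: 6.82
tool_pos: [0.4543, -0.3184, 0.091]
ee_rot: [-0.199, -3.135, -0.0]
contact_force: [1.1, 0.7, 0.3]
gripper_width: 0.19
gripper_force: 8.0
```

```bash
python3 g.py w5
```

```text
6.825 [ 0.4543 -0.3184  0.091 ] 172.72 [-0.83  0.27  1.78  0.    1.1  -2.27] [1.1  0.65 0.3 ]
[ 297  305   48   50 1783] 1783
end centre [ 0.0066  0.0002 -0.0231] (6.5, 0.2) r 8.8 face tilt x 32.2 y -0.1
tilt from centre (axis through grasp) 14.1 dist 0.0269
```

Request:
drive_tool:
  deltas:
    - [15, 0.053, 0, -0.085, 0]
    - [15, 0.053, 0, -0.085, 0]
    - [15, 0, 0, -0.3, 0]
    - [15, 0, 0, -0.3, 0]
    - [15, 0, 0, -0.3, 0]
    - [15, -0.1, 0.25, 0, 0]
    - [15, -0.2, 0.4, 0, 0]
    - [15, -0.2, 0.4, 0, 0]
  force: 12

```text
clock: 7.88
tool_pos: [0.5066, -0.2185, 0.1986]
ee_rot: [-0.201, -3.135, 0.0]
contact_force: [0.5, -1.1, -0.8]
gripper_width: 0.191
gripper_force: 12.0
```

Request:
drive_tool:
  deltas:
    - [15, -0.2, 0.4, 0, 0]
    - [15, -0.2, 0.4, 0, 0]
    - [15, -0.2, 0.4, 0, 0]
    - [15, -0.2, 0.4, 0, 0]
    - [15, -0.2, 0.25, 0, 0]
    - [15, -0.1, 0.1, 0, 0]
    - [15, 0, 0, 0, 0]

```text
clock: 8.75
tool_pos: [0.6404, -0.04, 0.1981]
ee_rot: [-0.198, -3.135, 0.001]
contact_force: [-0.5, -0.0, -1.2]
gripper_width: 0.189
gripper_force: 12.0
```

```bash
python3 g.py w6; python3 - <<'E'
from h import *
f=np.load('w6_T.npz');K,T=f['K'],f['T'];d=np.load('w6.npy');im=cv2.imread('pics/w6.png');P=cloud(K,T,d)
n=np.array([-.53*np.cos(np.radians(7.3)),.53*np.sin(np.radians(7.3)),.848])
ex=np.array([.848*np.cos(np.radians(7.3)),-.848*np.sin(np.radians(7.3)),.53]);ey=np.cross(n,ex)
reg=(d>0)&(P[...,2]>.05)&(abs(P[...,0]-.57)<.06)&(abs(P[...,1]+.04)<.12)&(im.min(2)>110)
k,l,s,ce=cv2.connectedComponentsWithStats(reg.astype(np.uint8))
for i in range(1,k):
    if s[i,4]<300: continue
    q=P[l==i];hh=q@n;w=abs(hh-np.median(hh))<.002;t=q[w]
    m=t.mean(0);nn=np.linalg.svd(t-m)[2][2];nn*=np.sign(nn[2])
    ab=np.c_[(t-m)@ex,(t-m)@ey]*1000;r=cv2.minAreaRect(ab.astype(np.float32))
    c=m+ex*r[0][0]/1000+ey*r[0][1]/1000
    print(s[i],'normal',nn.round(3),'tilt',np.degrees(np.arccos(nn[2])).round(1),'yaw',np.degrees(np.arctan2(-nn[1],-nn[0])).round(1),'rect',np.round(r[1],1),round(r[2],1),'mouth centre',c.round(4))
E
```

```text
8.75 [ 0.6404 -0.04    0.1981] 172.75 [-0.25  0.36  1.44 -0.    1.35 -1.69] [-0.51 -0.05 -1.18]
[ 297  305   48   50 1792] 1792
end centre [ 0.0065  0.0001 -0.023 ] (6.0, 0.2) r 8.9 face tilt x 31.6 y -0.4
tilt from centre (axis through grasp) 14.0 dist 0.0268
[ 181  107   76   82 5667] normal [-0.524  0.069  0.849] tilt 31.9 yaw -7.4 rect [51.1 44.8] 0.2 mouth centre [ 0.5591 -0.1017  0.0812]
[ 361  107   72   82 5544] normal [-0.523  0.069  0.849] tilt 31.9 yaw -7.5 rect [51.2 44.4] 0.2 mouth centre [0.5748 0.0215 0.081 ]
[   0  384  116   28 1791] normal [-0.32   0.052  0.946] tilt 18.9 yaw -9.3 rect [ 5.5 24.1] 0.8 mouth centre [ 0.6087 -0.0909  0.2812]
[ 529  384  111   31 2387] normal [-0.382  0.056  0.923] tilt 22.7 yaw -8.3 rect [24.5  5.8] 89.4 mouth centre [0.6228 0.0174 0.2812]
[263 393 116   9 641] normal [ 0.7   -0.081  0.709] tilt 44.8 yaw 173.4 rect [ 1.8 23.7] 0.1 mouth centre [ 0.6153 -0.0365  0.2813]
[ 263  403  116   12 1044] normal [ 0.448 -0.054  0.893] tilt 26.8 yaw 173.2 rect [23.7  2.5] 90.0 mouth centre [ 0.6174 -0.0368  0.282 ]
```

View pics/w6.png

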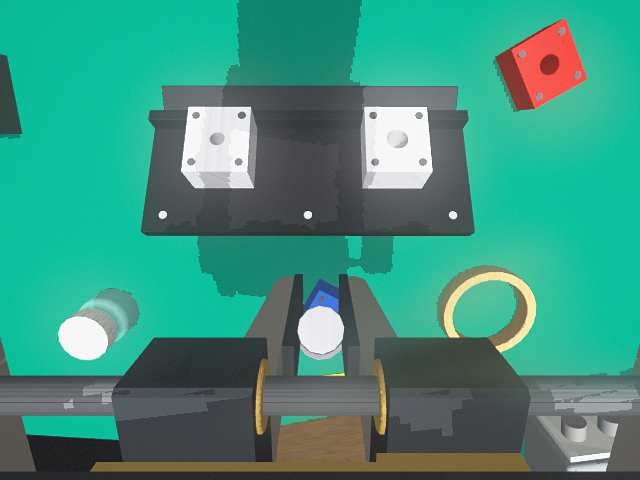

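The picture shows both blocks with their bores at px [139,217] (right-hand block, smaller bore) and [138,397] (left-hand block, larger bore). The gauge is held end-on at [332,321]. Moving to hover 30 mm over the left bore.

Request:
drive_tool:
  deltas:
    - [15, 0.3, 0.127, 0, 0]
    - [15, 0.4, 0.15, 0, 0]
    - [15, 0.4, 0.15, 0, 0]
    - [15, 0.244, 0.1, 0, 0]
    - [15, 0, 0, 0.2, 0]
    - [15, 0, 0, 0.119, 0]
    - [15, 0, 0, 0, 0]

```text
clock: 9.68
tool_pos: [0.5131, 0.0289, 0.1652]
ee_rot: [-0.201, -3.133, -0.0]
contact_force: [-0.8, 0.5, 0.0]
gripper_width: 0.191
gripper_force: 12.0
```

```bash
python3 g.py w7; cat > t.py <<'E'
from h import *
import sys
M=dict(L=[.5748,.0215,.081],R=[.5591,-.1017,.0812])[sys.argv[1]]
o=robot.get_obs();Rm=R.from_rotvec(o['ee_rot']).as_matrix();tip=o['tool_pos']+Rm@[-.0456,.0004,.0598]
e=Rm.T@(tip-M);s,c=.53,.848
print('tip height over mouth mm',1e3*(e@[s,0,-c]),'along slope (tool x side)',1e3*(e@[c,0,s]),'y',1e3*e[1],o['contact_force'].round(1))
E
python3 t.py L
```

```text
9.675 [0.5131 0.0289 0.1652] 172.66 [-0.18  0.07  1.84 -0.    1.23 -1.62] [-0.76  0.5   0.03]
[ 297  306   47   49 1785] 1785
end centre [ 0.0065  0.0002 -0.0231] (6.3, 0.0) r 8.8 face tilt x 31.6 y -0.1
tilt from centre (axis through grasp) 14.0 dist 0.0269
tip height over mouth mm 29.80055855871018 along slope (tool x side) 0.16359703087001312 y -0.07504529977279271 [-0.5  0.3 -0.2]
```

Request:
drive_tool:
  deltas:
    - [15, -0.072, 0, 0.115, 0]
    - [15, -0.072, 0, 0.115, 0]
    - [15, -0.016, 0, 0.025, 0]
    - [15, -0.016, 0, 0.025, 0]
    - [15, -0.016, 0, 0.025, 0]
    - [15, 0, 0, 0, 0]

```text
clock: 10.48
tool_pos: [0.5331, 0.0271, 0.1357]
ee_rot: [0.199, 3.135, -0.0]
contact_force: [0.1, 0.8, -0.7]
gripper_width: 0.194
gripper_force: 12.0
```

```bash
python3 g.py w8; python3 t.py L
```

```text
10.475 [0.5331 0.0271 0.1357] 172.73 [-0.18  0.15  1.81 -0.    1.18 -1.62] [ 0.08  0.77 -0.74]
[ 297  306   48   49 1790] 1790
end centre [ 0.0065  0.0001 -0.0231] (6.1, 0.2) r 8.9 face tilt x 31.5 y 0.0
tilt from centre (axis through grasp) 13.9 dist 0.0269
tip height over mouth mm -6.086068101450703 along slope (tool x side) -0.3388694936274157 y 0.6616396651699838 [ 0.2  0.4 -1.1]
```

Request:
drive_tool:
  deltas:
    - [15, -0.026, 0, 0.042, 0]
    - [15, -0.026, 0, 0.042, 0]
    - [15, -0.026, 0, 0.042, 0]
    - [15, 0, 0, 0, 0]
    - [15, 0, 0, 0, 0]

```text
clock: 11.15
tool_pos: [0.5408, 0.0261, 0.1231]
ee_rot: [-0.199, -3.135, -0.0]
contact_force: [0.3, 1.0, -1.4]
gripper_width: 0.189
gripper_force: 12.0
```

```bash
python3 g.py w9; python3 t.py L; python3 - <<'E'
from h import *
im,_=robot.read_camera('scene');cv2.imwrite('pics/c2.png',cv2.resize(im[190:340,230:400],None,fx=3.5,fy=3.5,interpolation=2))
E
```

```text
11.15 [0.5408 0.0261 0.1231] 172.73 [-0.18  0.19  1.8  -0.    1.15 -1.62] [ 0.29  1.02 -1.39]
[ 297  305   48   50 1786] 1786
end centre [ 0.0065  0.0002 -0.0231] (6.3, 0.2) r 8.8 face tilt x 31.6 y -0.1
tilt from centre (axis through grasp) 14.0 dist 0.0269
tip height over mouth mm -20.916078041399786 along slope (tool x side) -0.2882618663873782 y 0.6265134705020218 [-0.3 -0.1 -1.1]
```

View pics/c2.png

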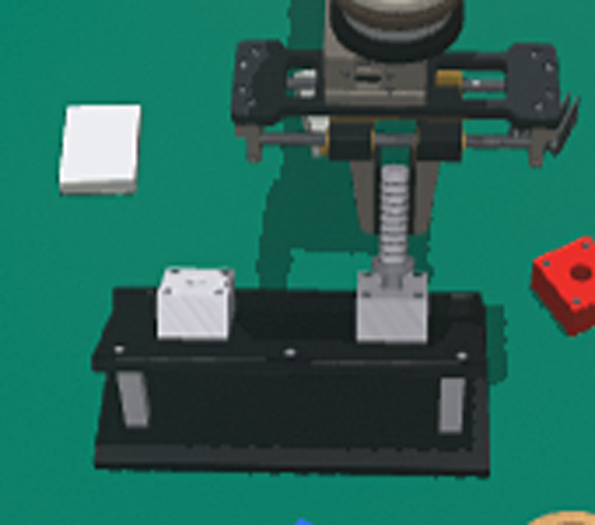

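The crop shows the pin well inside the left block (crop px [290,395]), square to it, with the collar just above the mouth and no force. Withdrawing and shifting across to the right bore.

Request:
drive_tool:
  deltas:
    - [15, 0.053, 0, -0.085, 0]
    - [15, 0.053, 0, -0.085, 0]
    - [15, 0.08, 0, -0.127, 0]
    - [15, 0.08, 0, -0.127, 0]
    - [15, 0, -0.2, 0, 0]
    - [15, 0, -0.4, 0, 0]
    - [15, 0, -0.4, 0, 0]
    - [15, 0, -0.248, 0, 0]

```text
clock: 12.25
tool_pos: [0.4982, -0.0959, 0.1665]
ee_rot: [0.201, 3.134, -0.001]
contact_force: [-0.2, 0.4, -0.8]
gripper_width: 0.193
gripper_force: 12.0
```

Request:
drive_tool:
  deltas:
    - [15, 0, 0, 0, 0]
    - [15, 0, 0, 0, 0]

```text
clock: 12.5
tool_pos: [0.4985, -0.0937, 0.1659]
ee_rot: [0.199, 3.135, 0.001]
contact_force: [-0.3, 0.1, -2.1]
gripper_width: 0.195
gripper_force: 12.0
```

```bash
python3 g.py w10; python3 t.py R
```

```text
12.5 [ 0.4985 -0.0937  0.1659] 172.73 [-0.42  0.05  1.86  0.    1.23 -1.87] [-0.27  0.14 -2.08]
[ 297  306   47   49 1764] 1764
end centre [ 0.0065  0.0002 -0.0231] (6.5, 0.1) r 8.7 face tilt x 31.5 y 0.2
tilt from centre (axis through grasp) 14.0 dist 0.0269
tip height over mouth mm 29.236755653352283 along slope (tool x side) -0.02406728483552008 y 0.9876818558032284 [ 0.3  0.5 -0.7]
```

Request:
drive_tool:
  deltas:
    - [15, -0.066, -0.008, 0.106, 0]
    - [15, -0.066, 0, 0.106, 0]
    - [15, 0, 0, 0, 0]

```text
clock: 12.92
tool_pos: [0.5111, -0.0962, 0.1426]
ee_rot: [-0.198, -3.133, -0.002]
contact_force: [-0.1, 0.6, -0.7]
gripper_width: 0.193
gripper_force: 12.0
```

Request:
drive_tool:
  deltas:
    - [15, -0.008, 0, 0.013, 0]
    - [15, -0.008, 0, 0.013, 0]
    - [15, 0, 0, 0, 0]

```text
clock: 13.3
tool_pos: [0.5132, -0.0971, 0.1418]
ee_rot: [0.199, 3.135, -0.0]
contact_force: [0.2, 0.7, -0.7]
gripper_width: 0.193
gripper_force: 12.0
```

```bash
python3 t.py R
```

```text
tip height over mouth mm 0.9762045262858511 along slope (tool x side) -0.0206071221231323 y -0.8159601227028722 [ 0.2  0.7 -0.7]
```

Request:
drive_tool:
  deltas:
    - [15, -0.005, 0.004, 0.008, 0]
    - [15, 0, 0, 0, 0]

```text
clock: 13.55
tool_pos: [0.5137, -0.0967, 0.1409]
ee_rot: [0.199, 3.135, 0.0]
contact_force: [-0.1, -0.2, -0.8]
gripper_width: 0.194
gripper_force: 12.0
```

Request:
drive_tool:
  deltas:
    - [15, -0.005, 0, 0.008, 0]
    - [15, 0, 0, 0, 0]

```text
clock: 13.8
tool_pos: [0.5143, -0.0967, 0.1402]
ee_rot: [0.199, 3.135, 0.0]
contact_force: [-0.3, -0.0, -0.3]
gripper_width: 0.192
gripper_force: 12.0
```

```bash
python3 t.py R
```

```text
tip height over mouth mm -0.9810595511690311 along slope (tool x side) -0.050960831571934144 y -0.33547858892241306 [-0.3 -0.  -0.3]
```

Request:
drive_tool:
  deltas:
    - [15, -0.004, 0, 0.006, 0]
    - [15, 0, 0, 0, 0]

```text
clock: 14.05
tool_pos: [0.5147, -0.0967, 0.1396]
ee_rot: [0.199, 3.135, 0.0]
contact_force: [0.0, 0.9, 0.4]
gripper_width: 0.193
gripper_force: 12.0
```

Request:
drive_tool:
  deltas:
    - [15, -0.004, 0, 0.006, 0]
    - [15, 0, 0, 0, 0]

```text
clock: 14.3
tool_pos: [0.5151, -0.0967, 0.1391]
ee_rot: [0.199, 3.135, 0.0]
contact_force: [-0.1, 2.5, 1.5]
gripper_width: 0.194
gripper_force: 12.0
```

```bash
python3 t.py R
```

```text
tip height over mouth mm -2.3232463977553053 along slope (tool x side) -0.17082212322048793 y -0.2442619364947675 [-0.1  2.5  1.5]
```

Request:
drive_tool:
  deltas:
    - [15, -0.004, 0, 0.006, 0]
    - [15, 0, 0, 0, 0]

```text
clock: 14.55
tool_pos: [0.5155, -0.0968, 0.1387]
ee_rot: [0.199, 3.135, 0.0]
contact_force: [-1.9, 3.1, 4.9]
gripper_width: 0.191
gripper_force: 12.0
```

```bash
python3 g.py w11; python3 t.py R
```

```text
14.55 [ 0.5155 -0.0968  0.1387] 172.73 [-0.42  0.13  1.83  0.    1.18 -1.86] [-1.92  3.09  4.87]
[ 297  305   47   50 1767] 1767
end centre [ 0.0066  0.     -0.0231] (6.3, 0.1) r 8.7 face tilt x 31.6 y -0.2
tilt from centre (axis through grasp) 14.1 dist 0.0269
tip height over mouth mm -2.8630197857243584 along slope (tool x side) -0.19768211615848708 y -0.26221672747921754 [-2.5  1.8  4.9]
```

Request:
drive_tool:
  deltas:
    - [15, 0, 0, 0, 0]
    - [15, 0, 0, 0, 0]
    - [15, 0, 0, 0, 0]
    - [15, 0.053, 0, -0.085, 0]
    - [15, 0.106, 0, -0.17, 0]
    - [15, 0.106, 0, -0.17, 0]
    - [15, 0.05, -0.3, 0, 0]
    - [15, 0.06, -0.45, 0, 0]

```text
clock: 15.6
tool_pos: [0.4682, -0.1669, 0.181]
ee_rot: [0.196, 3.135, -0.001]
contact_force: [0.8, -0.9, -1.3]
gripper_width: 0.196
gripper_force: 12.0
```

Request:
drive_tool:
  deltas:
    - [15, 0.06, -0.45, 0, 0]
    - [15, 0.06, -0.45, 0, 0]
    - [15, 0.06, -0.4, 0, 0]
    - [15, 0.033, -0.23, 0, 0]
    - [15, 0, 0, 0, 0]

```text
clock: 16.23
tool_pos: [0.4272, -0.3169, 0.1807]
ee_rot: [-0.203, -3.134, 0.001]
contact_force: [0.1, 0.7, -0.8]
gripper_width: 0.194
gripper_force: 12.0
```

```bash
python3 g.py w12; python3 -c "
from h import *
plan([.428,-.315,.1334],172.72,3,15)"
```

```text
16.225 [ 0.4272 -0.3169  0.1807] 172.57 [-0.87  0.1   1.78 -0.    1.27 -2.31] [ 0.12  0.68 -0.77]
[ 297  306   47   49 1780] 1780
end centre [ 0.0065  0.0001 -0.0231] (6.3, 0.1) r 8.8 face tilt x 31.8 y -0.9
tilt from centre (axis through grasp) 14.0 dist 0.0269
[[15, np.float64(-0.001), np.float64(0.003), np.float64(0.157), np.float64(-0.0001)], [15, np.float64(-0.001), np.float64(0.003), np.float64(0.157), np.float64(-0.0001)], [15, np.float64(-0.001), np.float64(0.003), np.float64(0.157), np.float64(-0.0001)]]
```

Request:
drive_tool:
  deltas:
    - [15, -0.001, 0.005, 0.25, 0]
    - [15, 0, 0.004, 0.22, 0]
    - [15, 0, 0, 0, 0]
    - [15, -0.106, 0, 0.17, 0]
    - [15, -0.1, 0, 0.16, 0]
    - [15, -0.05, 0, 0.08, 0]
    - [15, 0, 0, 0, 0]
  force: 8

```text
clock: 17.15
tool_pos: [0.4541, -0.3177, 0.0931]
ee_rot: [-0.198, -3.135, -0.0]
contact_force: [-0.2, 0.3, -1.4]
gripper_width: 0.192
gripper_force: 8.0
```

```bash
cat > u.py <<'E'
from h import *
o=robot.get_obs();Rm=R.from_rotvec(o['ee_rot']).as_matrix()
print('TCP minus hole mouth in tool axes mm',(1e3*Rm.T@(o['tool_pos']-[.4957,-.3228,.042])).round(1),'old tip',(1e3*Rm.T@(o['tool_pos']+Rm@[-.0456,.0002,.0598]-[.4957,-.3228,.042])).round(1),o['contact_force'].round(1))
E
python3 u.py
```

```text
TCP minus hole mouth in tool axes mm [ 41.9  -0.2 -51.1] old tip [-3.7  0.   8.7] [-0.2  0.3 -1.4]
```

Request:
drive_tool:
  deltas:
    - [15, -0.05, 0, -0.01, 0]
    - [15, -0.05, 0, -0.02, 0]
    - [15, -0.05, 0, -0.02, 0]
    - [15, -0.05, 0, -0.015, 0]
    - [15, 0, 0, 0, 0]

```text
clock: 17.77
tool_pos: [0.4741, -0.3207, 0.0995]
ee_rot: [0.199, 3.135, -0.001]
contact_force: [-1.1, 0.1, -0.7]
gripper_width: 0.193
gripper_force: 8.0
```

```bash
python3 g.py w13; python3 u.py
```

```text
17.775 [ 0.4741 -0.3207  0.0995] 172.74 [-0.81  0.29  1.72  0.    1.12 -2.25] [-1.07  0.1  -0.74]
[ 297  306   48   55 1942] 1942
end centre [ 0.0046  0.0001 -0.0246] (4.4, 0.2) r 8.9 face tilt x 19.1 y 0.1
tilt from centre (axis through grasp) 9.5 dist 0.028
TCP minus hole mouth in tool axes mm [ 21.7  -0.6 -57.4] old tip [-23.9  -0.4   2.4] [ 0.9 -0.5 -1. ]
```

Request:
drive_tool:
  deltas:
    - [15, -0.05, 0, -0.015, 0]
    - [15, -0.05, 0, -0.01, 0]
    - [15, -0.05, 0, -0.005, 0]
    - [15, -0.05, 0, 0, 0]
    - [15, -0.05, 0, 0, 0]
    - [15, 0, 0, 0, 0]

```text
clock: 18.58
tool_pos: [0.499, -0.3237, 0.1022]
ee_rot: [0.199, 3.135, -0.0]
contact_force: [-0.7, -0.2, -1.1]
gripper_width: 0.193
gripper_force: 8.0
```

```bash
python3 g.py w14; python3 u.py
```

```text
18.575 [ 0.499  -0.3237  0.1022] 172.73 [-0.78  0.34  1.66  0.    1.14 -2.22] [-0.66 -0.18 -1.08]
[ 297  303   48   66 2386] 2386
end centre [ 0.0033  0.0003 -0.0226] (1.3, 0.1) r 8.8 face tilt x 58.0 y -3.8
tilt from centre (axis through grasp) 7.3 dist 0.0258
TCP minus hole mouth in tool axes mm [ -3.4  -0.5 -60.2] old tip [-49.   -0.3  -0.4] [-0.6 -0.6 -1.4]
```

```bash
cat > s2.py <<'E'
from h import *
import sys
H=np.array(robot.camera_params('wrist')['hand_eye']);K=np.load(sys.argv[1]+'_T.npz')['K'];d=np.load(sys.argv[1]+'.npy');Q=cloud(K,H,d)
m=(d>0)&(abs(Q[...,1])<.003)&(abs(Q[...,0])<.03)&(Q[...,2]>-.034)&(Q[...,2]<.05);q=Q[m]
for z in np.arange(-.032,.05,.006):
    s=q[(q[:,2]>=z)&(q[:,2]<z+.006)]
    if len(s)>3: print(z.round(3),len(s),(1e3*np.array([s[:,0].min(),np.median(s[:,0]),s[:,0].max()])).round(1))
E
python3 s2.py w14
```

```text
-0.032 396 [-8.1  0.6  9.4]
-0.026 399 [-8.7  4.7  9.6]
-0.02 101 [8.1 8.9 9.9]
-0.014 100 [7.5 8.8 9.6]
-0.008 100 [7.7 8.8 9.7]
-0.002 77 [8.  8.7 9.7]
0.004 71 [7.6 8.6 9.2]
0.01 66 [7.6 8.5 9.6]
0.016 65 [7.6 8.4 9.3]
0.022 53 [7.5 8.3 9. ]
0.028 96 [ 7.6  9.2 13.4]
0.034 87 [ 7.8 12.5 13.9]
```

Request:
drive_tool:
  deltas:
    - [15, 0.037, 0.005, 0, 0]
    - [15, 0, 0, 0, 0]
    - [15, 0, 0, 0.1, 0]
    - [15, 0, 0, 0.08, 0]
    - [15, 0, 0, 0.01, 0]
    - [15, 0, 0, 0.01, 0]
    - [15, 0, 0, 0, 0]

```text
clock: 19.5
tool_pos: [0.4949, -0.3228, 0.0824]
ee_rot: [0.199, 3.135, -0.0]
contact_force: [0.5, -0.6, -1.1]
gripper_width: 0.194
gripper_force: 8.0
```

```bash
python3 u.py
```

```text
TCP minus hole mouth in tool axes mm [  0.8  -0.1 -40.4] old tip [-44.8   0.1  19.4] [ 0.5 -0.6 -1.1]
```

Not down yet; lowering in small steps until it touches.

Request:
drive_tool:
  deltas:
    - [15, -0.004, 0, 0.006, 0]
    - [15, 0, 0, 0, 0]

```text
clock: 19.75
tool_pos: [0.4953, -0.3228, 0.0818]
ee_rot: [0.199, 3.135, -0.0]
contact_force: [0.0, -0.5, -0.9]
gripper_width: 0.192
gripper_force: 8.0
```

Request:
drive_tool:
  deltas:
    - [15, 0, 0, 0.006, 0]
    - [15, 0, 0, 0, 0]

```text
clock: 20.0
tool_pos: [0.4954, -0.3229, 0.0817]
ee_rot: [0.199, 3.135, -0.0]
contact_force: [-1.2, 0.9, 4.1]
gripper_width: 0.195
gripper_force: 8.0
```

Request:
drive_tool:
  deltas:
    - [22, 0, 0, 0, 0]
    - [26, 0, 0, 0, 0]
    - [40, 0, 0, 0, 0]
    - [60, 0, 0, 0, 0]
    - [60, 0, 0, 0, 0]
    - [60, 0, 0, -0.2, 0]
    - [60, 0, 0, -0.4, 0]
    - [60, 0, 0, -0.4, 0]

```text
clock: 21.0
tool_pos: [0.4954, -0.3229, 0.1837]
ee_rot: [0.199, 3.134, -0.001]
contact_force: [0.0, -0.5, 0.6]
gripper_width: 0.658
gripper_force: 0.0
```

Request:
drive_tool:
  deltas:
    - [60, 0, 0, -0.2, 0]
    - [60, 0, 0, 0, 0]

```text
clock: 21.25
tool_pos: [0.4964, -0.3239, 0.2046]
ee_rot: [0.199, 3.131, -0.006]
contact_force: [-0.3, 0.2, -0.2]
gripper_width: 0.656
gripper_force: 0.0
```

```bash
python3 s.py w15; python3 -c "
from h import *
o=robot.get_obs();Rm=R.from_rotvec(o['ee_rot']).as_matrix()
M=np.array([.5591,-.1017,.0812]);n=np.array([-.526,.067,.848]);C=M-.014*n
print('block centre',C,'tool delta to centre xy, TCP at centre+16 z',(Rm.T@(C+[0,0,.016]-o['tool_pos'])).round(4))"
```

```text
21.25 [ 0.4964 -0.3239  0.2046] 172.73 [-0.78  0.22  1.59  0.    1.33 -2.23] [-0.3   0.2  -0.18]
stand ((495.9114990234375, -322.785888671875), (64.05510711669922, 64.50205993652344), 81.85546112060547) 0.04175847551990697
top ((495.71807861328125, -322.7956848144531), 8.957127571105957) [ 0.49521937 -0.32270106  0.10768005] 503
[([222.3, 321.9], 0.8), ([280.4, 601.6], 0.2)]
block centre [ 0.566464 -0.102638  0.069328] tool delta to centre xy, TCP at centre+16 z [-0.0435  0.2268  0.115 ]
```

View pics/w15.png

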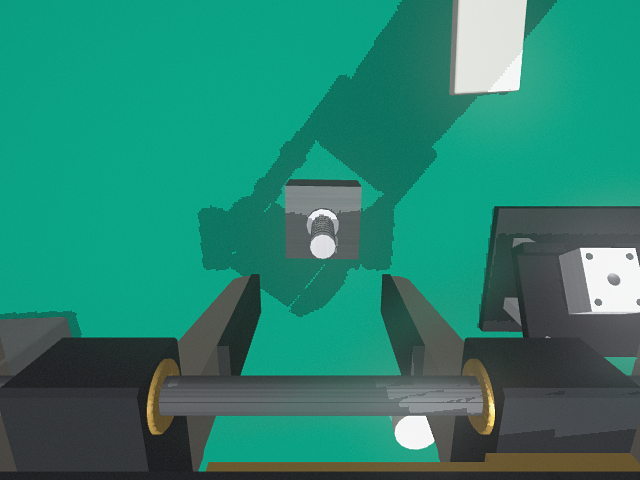

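The picture shows the gauge back upright in its stand at px [245,322] (handle top measured where it started). Next is the right-hand block, which the pin did not enter.

Request:
drive_tool:
  deltas:
    - [60, -0.05, 0.3, 0, 0]
    - [60, -0.08, 0.45, 0, 0]
    - [60, -0.08, 0.45, 0, 0]
    - [60, -0.08, 0.45, 0, 0]
    - [60, -0.08, 0.4, 0, 0]
    - [60, -0.035, 0.218, 0, 0]
    - [60, 0, 0, 0, 0]
  force: 20

```text
clock: 22.28
tool_pos: [0.5636, -0.1014, 0.1997]
ee_rot: [-0.195, -3.133, -0.001]
contact_force: [0.7, 0.4, -0.3]
gripper_width: 0.65
gripper_force: 0.0
```

```bash
cat > b.py <<'E'
from h import *
o=robot.get_obs();Rm=R.from_rotvec(o['ee_rot']).as_matrix()
C=np.array([.5665,-.1026,.0693]);print('TCP rel block centre, tool axes mm',(1e3*Rm.T@(o['tool_pos']-C)).round(1),az_now().round(2))
E
python3 b.py
```

```text
TCP rel block centre, tool axes mm [   3.4    0.9 -130.4] 172.87
```

Request:
drive_tool:
  deltas:
    - [60, 0, -0.006, 0.35, 0]
    - [60, 0, 0, 0.4, 0]
    - [60, 0, 0, 0.28, 0]
    - [60, 0, 0, 0.1, 0]
    - [60, 0, 0, 0.04, 0]
    - [60, 0, 0, 0, 0]

```text
clock: 23.02
tool_pos: [0.5646, -0.1041, 0.085]
ee_rot: [0.2, 3.134, -0.001]
contact_force: [1.1, 0.2, -0.2]
gripper_width: 0.655
gripper_force: 0.0
```

```bash
python3 b.py
```

```text
TCP rel block centre, tool axes mm [  1.7  -1.7 -15.7] 172.7
```

Request:
drive_tool:
  deltas:
    - [60, 0.01, 0.012, 0.01, 0]
    - [50, 0, 0, 0, 0]
    - [42, 0, 0, 0, 0]
    - [40, 0, 0, 0, 0]
    - [40, 0, 0, 0, 0]

```text
clock: 23.65
tool_pos: [0.5635, -0.1022, 0.0836]
ee_rot: [0.199, 3.135, -0.0]
contact_force: [-1.1, 1.2, 3.3]
gripper_width: 0.479
gripper_force: 20.0
```

```bash
python3 b.py
```

```text
TCP rel block centre, tool axes mm [  3.1  -0.  -14.3] 172.73
```

Request:
drive_tool:
  deltas:
    - [40, 0, 0, -0.05, 0]
    - [40, 0, 0, -0.15, 0]
    - [40, 0, 0, -0.4, 0]
    - [40, 0, 0, -0.4, 0]
    - [40, 0, 0, -0.2, 0]
    - [40, 0.08, 0.2, 0, 0]
    - [40, 0.16, 0.4, 0, 0]
    - [40, 0.17, 0.45, 0, 0]

```text
clock: 24.65
tool_pos: [0.534, 0.0094, 0.2016]
ee_rot: [-0.2, -3.132, -0.002]
contact_force: [0.6, 0.4, -2.0]
gripper_width: 0.477
gripper_force: 20.0
```

Request:
drive_tool:
  deltas:
    - [40, 0.17, 0.45, 0, 0]
    - [40, 0.17, 0.45, 0, 0]
    - [40, 0.17, 0.45, 0, 0]
    - [40, 0.17, 0.45, 0, 0]
    - [40, 0.17, 0.45, 0, 0]
    - [40, 0.17, 0.45, 0, 0]
    - [40, 0.146, 0.405, 0, 0]
    - [40, 0, 0, 0, -0.04]

```text
clock: 25.65
tool_pos: [0.4562, 0.3329, 0.2014]
ee_rot: [0.01, -3.138, 0.0]
contact_force: [0.9, 0.2, -2.1]
gripper_width: 0.48
gripper_force: 20.0
```

Request:
drive_tool:
  deltas:
    - [40, 0, 0, 0, 0]
    - [40, 0, 0, 0, 0]

```text
clock: 25.9
tool_pos: [0.4586, 0.3297, 0.2023]
ee_rot: [-0.005, -3.14, 0.001]
contact_force: [-0.9, -0.1, -1.0]
gripper_width: 0.477
gripper_force: 20.0
```

```bash
cat > k.py <<'E'
exec(open('w.py').read())
H=np.array(robot.camera_params('wrist')['hand_eye']);Q=cloud(K,H,d)
m=(d>0)&(abs(Q[...,1])<.02)&(abs(Q[...,0])<.045)&(Q[...,2]>-.03)&(Q[...,2]<.045)&(im.min(2)>90)
l=cv2.connectedComponentsWithStats(m.astype(np.uint8));i=1+np.argmax(l[2][1:,4]);q=Q[l[1]==i]
w=np.ones(len(q),bool)
for _ in range(15):
    c=q[w].mean(0);n=np.linalg.svd(q[w]-c)[2][2];n*=-np.sign(n[2]);w=abs((q-c)@n)<max(.0015,.006*.8**_)
print(l[2][i],w.sum(),'n',n.round(3),'tilt toward tool x',np.degrees(np.arctan2(n[0],-n[2])).round(1),'range x',q[w][:,0].min().round(4),q[w][:,0].max().round(4),'z',q[w][:,2].min().round(4),q[w][:,2].max().round(4))
E
python3 k.py w16
```

```text
25.9 [0.4586 0.3297 0.2023] 179.8 [ 0.41  0.16  1.66  0.    1.32 -1.16] [-0.93 -0.12 -1.  ]
[ 273  249   95  114 9725] 9386 n [ 0.53   0.    -0.848] tilt toward tool x 32.0 range x -0.0172 0.026 z -0.0116 0.017
```

View pics/w16.png

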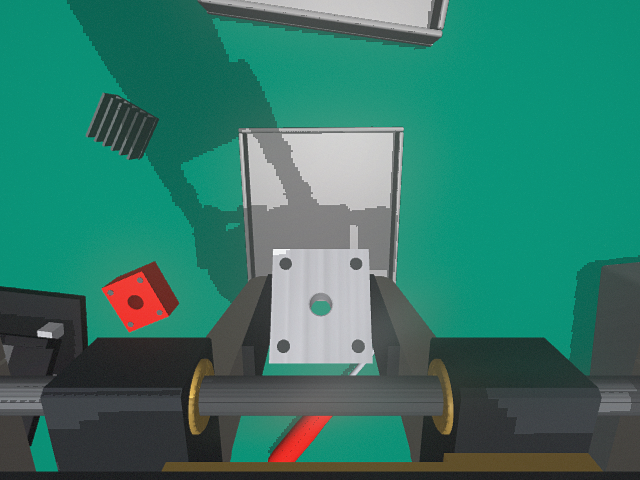

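The picture shows the block held at 32° with its bore at px [304,320], above the small tray. Next: touch down low edge first, then roll it flat about that edge.

Request:
drive_tool:
  deltas:
    - [40, 0.06, 0, 0.3, 0]
    - [40, 0, 0, 0.45, 0]
    - [40, 0, 0, 0.45, 0]
    - [40, 0, 0, 0.25, 0]
    - [40, 0, 0, 0.09, 0]
    - [40, 0, 0, 0, 0]
  force: 10

```text
clock: 26.7
tool_pos: [0.4537, 0.3297, 0.0493]
ee_rot: [-0.004, -3.141, 0.0]
contact_force: [-0.9, -0.1, -1.4]
gripper_width: 0.478
gripper_force: 10.0
```

Request:
drive_tool:
  deltas:
    - [40, 0, 0, 0.015, 0]
    - [40, 0, 0, 0.015, 0]
    - [40, 0, 0, 0, 0]

```text
clock: 27.08
tool_pos: [0.4538, 0.3301, 0.0466]
ee_rot: [0.002, 3.141, 0.001]
contact_force: [0.3, 0.3, -2.1]
gripper_width: 0.479
gripper_force: 10.0
```

Request:
drive_tool:
  deltas:
    - [40, 0, 0, 0.015, 0]
    - [40, 0, 0, 0.015, 0]
    - [40, 0, 0, 0, 0]

```text
clock: 27.45
tool_pos: [0.4535, 0.33, 0.0432]
ee_rot: [0.002, 3.142, 0.0]
contact_force: [-0.9, -0.5, -0.9]
gripper_width: 0.478
gripper_force: 10.0
```

Request:
drive_tool:
  deltas:
    - [40, -0.023, 0, 0.01, 0]
    - [40, -0.023, 0, 0.01, 0]
    - [40, 0, 0, 0, 0]

```text
clock: 27.82
tool_pos: [0.4583, 0.33, 0.0411]
ee_rot: [0.002, 3.142, 0.0]
contact_force: [-1.5, 0.6, 1.2]
gripper_width: 0.478
gripper_force: 10.0
```

```bash
python3 k.py w17
```

```text
27.825 [0.4583 0.33   0.0411] 179.91 [ 0.41  0.37  1.77  0.    1.01 -1.16] [-1.53  0.64  1.22]
[  274   199    93   166 14121] 3252 n [ 0.628  0.025 -0.778] tilt toward tool x 38.9 range x -0.0176 0.045 z -0.0101 0.0389
```

Request:
drive_tool:
  deltas:
    - [40, -0.022, 0, 0.013, 0]
    - [40, -0.022, 0, 0.013, 0]
    - [40, 0, 0, 0, 0]

```text
clock: 28.25
tool_pos: [0.4627, 0.33, 0.0383]
ee_rot: [0.002, 3.141, 0.0]
contact_force: [-2.3, 0.6, -0.6]
gripper_width: 0.481
gripper_force: 10.0
```

```bash
sed -i 's/(abs(Q\[...,0\])<.045)/(Q[...,0]<.02)\&(Q[...,0]>-.03)/; s/(Q\[...,2\]<.045)/(Q[...,2]<.016)/' k.py; python3 k.py w18
```

```text
28.25 [0.4627 0.33   0.0383] 179.92 [ 0.41  0.38  1.76  0.    1.01 -1.16] [-2.3   0.57 -0.55]
[ 274  267   93   98 8390] 8060 n [ 0.28  0.   -0.96] tilt toward tool x 16.3 range x -0.0211 0.02 z -0.0073 0.007
```

Request:
drive_tool:
  deltas:
    - [40, -0.02, 0, 0.015, 0]
    - [40, -0.02, 0, 0.016, 0]
    - [40, -0.017, 0, 0.016, 0]
    - [40, 0, 0, 0, 0]

```text
clock: 28.8
tool_pos: [0.4684, 0.3299, 0.0336]
ee_rot: [0.002, 3.141, 0.0]
contact_force: [-0.6, 0.2, -0.4]
gripper_width: 0.475
gripper_force: 10.0
```

```bash
python3 k.py w19
```

```text
28.8 [0.4684 0.3299 0.0336] 179.92 [ 0.4   0.4   1.74 -0.    1.   -1.17] [-0.57  0.19 -0.38]
[ 274  271   93   93 8065] 7706 n [ 0.082 -0.    -0.997] tilt toward tool x 4.7 range x -0.0234 0.02 z -0.0034 0.0027
```

Request:
drive_tool:
  deltas:
    - [40, -0.008, 0, 0.012, 0]
    - [40, -0.008, 0, 0.012, 0]
    - [40, 0, 0, 0, 0]

```text
clock: 29.22
tool_pos: [0.4701, 0.3299, 0.0315]
ee_rot: [0.002, 3.141, 0.0]
contact_force: [-0.2, -1.2, 2.1]
gripper_width: 0.481
gripper_force: 10.0
```

```bash
python3 k.py w20
```

```text
29.225 [0.4701 0.3299 0.0315] 179.92 [ 0.4   0.4   1.74 -0.    1.   -1.17] [-0.15 -1.25  2.12]
[ 273  273   95   90 7847] 7493 n [ 0.004 -0.    -1.   ] tilt toward tool x 0.2 range x -0.0241 0.02 z -0.0019 0.0012
```

Flat to 0.2°. Releasing, retreating clear, and checking.

Request:
drive_tool:
  deltas:
    - [48, 0, 0, 0, 0]
    - [56, 0, 0, 0, 0]
    - [64, 0, 0, 0, 0]
    - [64, 0, 0, 0, 0]
    - [64, 0, 0, -0.2, 0]
    - [64, 0, 0, -0.5, 0]
    - [64, 0, 0, -0.5, 0]
    - [64, 0, 0, -0.3, 0]

```text
clock: 30.28
tool_pos: [0.4711, 0.3305, 0.1863]
ee_rot: [0.002, 3.136, 0.004]
contact_force: [0.3, 0.5, -0.3]
gripper_width: 0.7
gripper_force: 0.0
```

Request:
drive_tool:
  deltas:
    - [64, 0.3, 0, -0.2, 0]
    - [64, 0.3, 0, 0, 0]
    - [64, 0, 0, 0, 0]

```text
clock: 30.65
tool_pos: [0.4088, 0.3303, 0.203]
ee_rot: [-0.0, 3.14, 0.001]
contact_force: [0.3, 0.2, 0.4]
gripper_width: 0.697
gripper_force: 0.0
```

```bash
python3 - <<'E'
from h import *
im,_=robot.read_camera('scene');cv2.imwrite('pics/end.png',im)
K,T=pose('wrist');im,d=robot.read_camera('wrist');P=cloud(K,T,d);q=P[(d>0)&(abs(P[...,0]-.46)<.06)&(abs(P[...,1]-.33)<.05)&(P[...,2]>.026)&(P[...,2]<.045)]
print(robot.get_obs()['clock'],len(q),q[:,2].min(),q[:,2].max(),cv2.minAreaRect((q[:,:2]*1000).astype(np.float32)))
E
```

```text
30.75 2422 0.026050824963025465 0.03381470457947211 ((468.33258056640625, 329.96380615234375), (44.01897430419922, 50.76255798339844), 89.93408203125)
```

View pics/end.png

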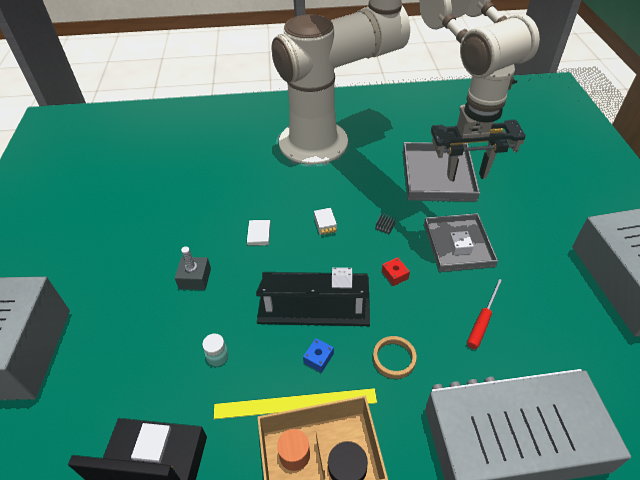

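The picture shows the rejected block flat in the small tray (px [241,461]), the good block still on the rack at [277,342], and the gauge in its stand at [258,188]. The other things look unmoved and the gripper touches nothing.

```bash
python3 -c "
from station import robot
print(robot.job_done())"
```

```text
the job is handed in; nothing more can be done
None
```

Job handed in at about 31 s: the pin went about 21 mm into the left block, which stays on the rack; it only rested on the right block's bore (about 5 N), so that block lies flat in the small grey tray, and the gauge is back upright in its stand.

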